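# Push the stuck cork plug out of the red-funnel cutter tube

## Task

A cut cork plug is stuck in each of the two clear plug-cutter tubes. Take the push rod from its wooden holder and push it all the way down through the tube with the red funnel, so that the rod's flange rests on the funnel's rim and the plug drops into the white tray below, then let go and leave the rod standing in that tube. Leave the plug in the blue-funnel tube where it is.

Things in the scene. Friction and masses are not known exactly. Their poses are not given: they have to be found in the camera images.
- push_rod: loose rod, 120 g, upright in the 84 mm square wooden holder: black grip (20 mm across, 47 tall) on an aluminium flange (68 mm across, 5 thick) on a steel shaft (14 mm across, 85 long). Origin at the centre of the flange's underside, z up the rod: grip from +5 to +52 mm, tip at -85 mm. The flange starts on the holder's top, 100 mm above the bench. Take the grip from above at any yaw
- rod_tip (a point): centre of the lower end of the push rod's shaft, 85 mm below its flange; z along the rod. Beyond the holder, to its right as the robot sees it, a stack of flat boxes 0.3 m tall stands some 10 cm off, its nearest corner at about x 0.54, y 0.10 m: keep the hand clear of it
- red_stand: fixed stand: upright clear tube with a red funnel over a white tray. Origin on the bench under the tube's axis, z up. Bore 26 mm wide, bottom at 58 mm; funnel from 118 mm (28 mm wide) to its rim at 133 mm (55 mm inside, 62 outside). Column 14 x 30 mm, top at 110 mm, 49 mm along +x. Tray centred below: 70 mm square inside, floor at 9 mm, walls to 26 mm
- red_mouth (a point): centre of the red funnel's rim, 133 mm above the bench, on the tube's axis
- red_plug_center (a point): centre of the cork plug (23 mm across, 24 mm long, 12 g) in the red-funnel tube, at the start about 78 mm above the bench; three small spring catches at the tube's lower end hold it, and let it through when pushed down with about 6 to 15 N; the rod's own weight is not enough
- blue_stand: fixed stand: upright clear tube with a blue funnel over a white tray. Origin on the bench under the tube's axis, z up. Bore 26 mm wide, bottom at 58 mm; funnel from 118 mm (28 mm wide) to its rim at 133 mm (55 mm inside, 62 outside). Column 14 x 30 mm, top at 110 mm, 49 mm along +x. Tray centred below: 70 mm square inside, floor at 9 mm, walls to 26 mm. The same in all but colour; not to be used
- blue_plug_center (a point): centre of the like plug in the blue-funnel tube, which stays there

How it is judged:
By the outcome, as a careful person would: the job done as asked, in the order asked, and still so for the second after the job is handed in, with the robot touching nothing.
It also fails if it takes over 38 s, if anything falls off the work surface, if the arm or the gripper's body presses on something with over 40 N, if the wrist force passes 120 N, or if a joint passes its speed limit or range.

## Robot

A 7-joint arm with a two-finger parallel gripper is mounted at the origin on the work surface; the furniture and walls round the work are solid. World frame = base frame: x ahead of the robot, y to its left, z up, the work surface at z = 0. Lengths are in m, angles in rad, forces in N, time in s.
With the tool pointing down it reaches from about 0.425 to 0.925 m from the base axis. Payload 6.8 kg.
Tool frame: the origin (TCP) lies at the very end of the fingers, on their centre line; the grasp point (between the pads) lies 19 mm behind it; z points along the fingers, y is the line along which they close (so a half turn about z gives the same grasp; the last joint's range is limited). The gripper opens to 85 mm and grips with 20 to 120 N. Pads are 22 mm wide; open, the fingers measure 114 mm over their backs; the gripper's body (76 mm by 85 mm) begins 54 mm behind the grasp point. The pads swing forward as they close: fully open they stand 13 mm farther back than shut.
Start: joints at [-1.292, 0.477, 0.022, 1.555, -0.011, 1.109, -0.083], TCP at [0.255, 0.625, 0.231] pointing down, gripper open.
Joint ranges: [-2.96, 2.96], [-0.34, 2.1], [-1.41, 1.46], [0.24, 2.44], [-1.37, 4.51], [0.17, 1.92], [-2.96, 2.96]. Speed limits (rad/s): [2.39, 2.39, 3.14, 3.14, 3.14, 3.14, 3.14].

## Interface

Orientations are given as a rotation vector (axis times angle).
In Python, from bench import get_obs, viewer, r gives the robot as it stands. The module is installed in compiled form; this text tells all that it offers.
- The arm moves only by the tool play_rows, never from a script. Its argument "commands" is a list that holds one entry, the list of rows, each a list of 5 numbers: the gripper's target within -1 to 1 (shut at 1, half-way at 0, fully open at -1), then the shift along the tool's x, y, z scaled (see below), then the turn about the tool's z scaled (see below). A call has 1 to 12 rows; each row is the pose to reach, as a shift and turn from the pose commanded when the call began, along the tool's axes at that moment; what a row does not reach only later rows make up. The controller multiplies each number of a shift by 0.2 m and each number of a turn by pi/2 rad. A row lasts 1/12 s, in which the tool goes at most 41.7 mm and 7.16 degrees, less where a joint would pass 70% of its speed; a pose out of reach is approached as far as the arm can. A call with a number of a shift or a turn outside -1 to 1 is refused whole. A call with a gripper value outside its range is refused whole. The fingers move at their own pace and stop on an object; "grip_force" is the grip in N (left out, the last holds). Time passes only in rows, so rows that repeat a pose let the fingers close. It gives the time, the measured TCP pose, the force, the opening and the grip force at its end, in the units of the state.
- get_obs(): the state, without advancing time (a new reading comes with each control period).
- viewer.grab_frame(name): name is "scene" or "top"; returns a dict with "pixels" (400x640x3 uint8, red, green, blue), "fovy" (degrees; the focal length in pixels is half the picture's height over the tangent of half this angle, whatever the lens; pixels are square), "cx", "cy" (the principal point, pixels), "distortion" ([k1, k2, p1, p2, k3] as OpenCV has them; the pictures are not rectified), "world_to_cam" (4x4, takes a point from world to camera coordinates). Camera axes: x right, y up, looking along -z (the intrinsics and any distortion apply to the point x, -y, -z); pixel columns grow to the right and rows downward; lengths in m; the calibration is good to about 2 mm. A picture is of the moment at which its call begins. There is no depth.
- r.hand_in(): hands the job in; it is judged then, once.
Trained networks look in a picture, given as the dict that the camera call returned (one of the last four; its "shot" number tells which), for a name from the list of things; names that differ only in an ending like _2 or _b are one class to them, and where a whole thing is asked for, a point or a joint stands for the part that bears it (a point fixed in the world has none). Each returns a list of dicts, best first, with "score" (0 to 1); they miss things now and then, are a little off and sometimes report something else, mostly with a low value. They report only what shows in the picture. A call takes as long as a camera call.
- viewer.trace(picture, thing): "pixels" (400x640 bool, what is visible of it) and "rect" ([left, top, right, bottom] in pixels, round what is visible of it).
The state is a dict: "clock": time; "joints": joint angles; "qvel": joint speeds; "tau": joint torques, N m; "tcp_pos": TCP position; "orientation": TCP orientation; "contact_force": force on the tool from outside, world axes, zero at the start; "moment": the same for the moment, N m; "grip_width": finger opening in m; "gripper_force": force on a finger pad.
Only numpy, scipy, OpenCV 4.12 (cv2) and the standard library are available. Lean on these libraries where they do the work, as an engineer would, in place of code of your own. Each camera call takes 0.05 s, during which the arm holds its last target. There are 200 camera calls.

## Working session

There is one attempt and no reset: what is moved stays moved. The work goes in short steps, Python scripts to look and compute and a tool call to move; the robot and the scene stay as the last step left them, time stands still between calls to the robot, and variables do not carry over. Pictures are saved under pics/ and viewed, at most 10 in all, crops included, and the job is handed in when it is done.

Besides the shell and the picture viewer there is one more tool, called after "Call:" by a JSON object that holds its "op" and its "data". play_rows: Moves the arm, as the interface text tells. Shifts and turns lie within -1 to 1; 1 stands for 0.2 m of shift or pi/2 rad of turn. Its arguments: {"type":"object","properties":{"commands":{"type":"array","items":{"type":"array","items":{"type":"array","items":{"type":"number","minimum":-1,"maximum":1}}}},"grip_force":{"type":"number"}},"required":["commands"]}

```bash
mkdir -p pics; cat > h.py <<'E'
import numpy as np, cv2
from bench import get_obs, viewer, r
def K(p):
    f=200/np.tan(np.radians(p["fovy"])/2); return np.array([[f,0,p["cx"]],[0,f,p["cy"]],[0,0,1.]])
def proj(p,X):
    X=np.atleast_2d(X).astype(float); W=np.array(p["world_to_cam"]); c=X@W[:3,:3].T+W[:3,3]; c=c*[1,-1,-1]
    return cv2.projectPoints(c,np.zeros(3),np.zeros(3),K(p),np.array(p["distortion"],float))[0][:,0]
def ray(p,uv):
    n=cv2.undistortPoints(np.array([[uv]],float),K(p),np.array(p["distortion"],float))[0,0]
    W=np.array(p["world_to_cam"]); d=W[:3,:3].T@np.array([n[0],-n[1],-1]); o=-W[:3,:3].T@W[:3,3]; return o,d
def atz(p,uv,z):
    o,d=ray(p,uv); return o+d*(z-o[2])/d[2]
def save(p,n): cv2.imwrite("pics/"+n,cv2.cvtColor(p["pixels"],cv2.COLOR_RGB2BGR))
E
python3 - <<'E'
from h import *
o=get_obs(); print(o)
for c in("scene","top"):
    p=viewer.grab_frame(c); save(p,c+"0.png"); print(c,p["fovy"],p["distortion"],ray(p,(320,200)))
    for t in("push_rod","red_stand","blue_stand","red_plug_center","blue_plug_center"):
        for d in viewer.trace(p,t)[:2]:
            print(t,round(d["score"],2),d["rect"])
E
```

```text
{'clock': 0.0, 'joints': array([-1.29212448,  0.47776072,  0.02234511,  1.5564591 , -0.01151034,
        1.1092765 , -0.08310973]), 'qvel': array([ 1.10947854e-05, -8.75853722e-04, -7.58566425e-04, -7.91091780e-04,
        1.34134298e-03,  3.09833466e-06,  4.45665964e-04]), 'tau': array([-4.34824406e-04, -5.96441281e+01,  1.60762802e+00, -2.81194550e+01,
        1.24472310e-02,  9.34324897e-03, -5.41729168e-07]), 'tcp_pos': array([0.25440271, 0.62458931, 0.23034898]), 'orientation': array([-6.03714076e-01, -3.08281555e+00,  2.76754419e-03]), 'contact_force': array([ 0.4186087 , -0.56743883,  0.43048529]), 'moment': array([-0.00859737, -0.00159443, -0.02346267]), 'gripper_force': 0.0, 'grip_width': 0.08554562761676415}
scene 54.909078722014485 [-0.07260604  0.          0.          0.          0.        ] (array([ 0.2187852 , -0.27899377,  0.719645  ]), array([ 0.33972755,  0.57955847, -0.74095119]))
push_rod 0.67 [294.7, 162.7, 322.4, 191.6]
red_stand 0.71 [263.8, 121.9, 302.7, 181.6]
red_stand 0.67 [293.6, 163.4, 323.4, 191.7]
blue_stand 0.94 [328.0, 245.4, 386.2, 324.0]
top 49.6406778253422 [-0.10176413  0.          0.          0.          0.        ] (array([0.41573301, 0.22939866, 0.94528542]), array([ 0.09810889, -0.01489873, -0.9950867 ]))
push_rod 0.78 [269.8, 176.0, 304.9, 209.9]
red_stand 0.61 [190.2, 151.8, 238.5, 210.2]
blue_stand 0.64 [389.3, 188.8, 441.6, 242.1]
blue_plug_center 0.5 [417.9, 209.9, 423.8, 222.0]
```

View pics/scene0.png

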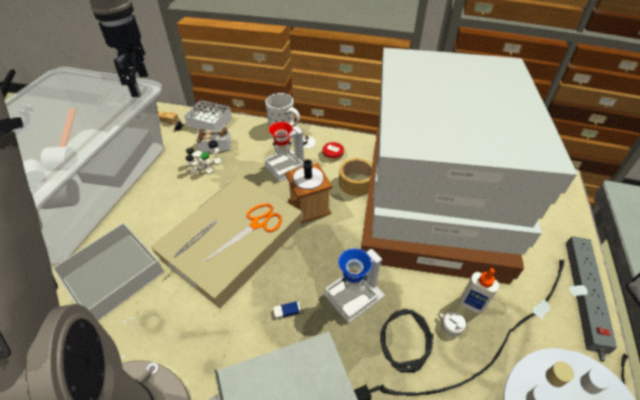

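View pics/top0.png

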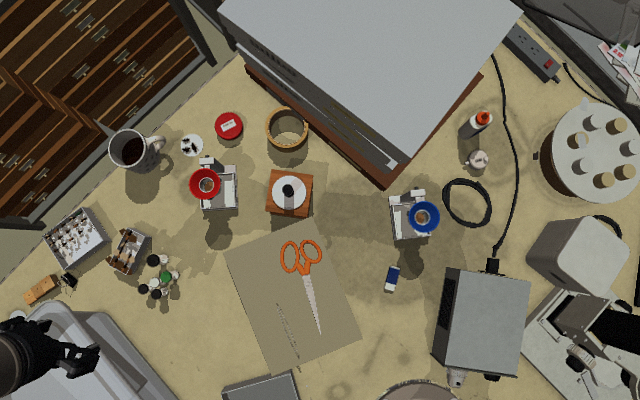

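The scene view shows the red funnel at about (281,132), the rod grip at (308,170) and the blue funnel at (355,265). In the top view they sit at (205,184), (289,190) and (423,216). Next I measure the rims and the flange.

```bash
cat > m.py <<'E'
from h import *
from scipy.optimize import least_squares
def redmask(p,box):
    hsv=cv2.cvtColor(p["pixels"],cv2.COLOR_RGB2HSV); m=((hsv[...,0]<8)|(hsv[...,0]>172))&(hsv[...,1]>150)&(hsv[...,2]>90)
    k=np.zeros_like(m); l,t,rr,b=box; k[t:b,l:rr]=1; return m&k
def circ(p,c,z,R):
    a=np.linspace(0,2*np.pi,60,endpoint=False); return proj(p,np.c_[c[0]+R*np.cos(a),c[1]+R*np.sin(a),np.full(60,z)])
def fitcirc(p,hull,z,R):
    P=np.array([atz(p,q,z)[:2] for q in hull.reshape(-1,2)])
    s=least_squares(lambda x:np.hypot(P[:,0]-x[0],P[:,1]-x[1])-x[2],[*P.mean(0),R],loss="soft_l1",f_scale=.001); return s.x
E
python3 - <<'E'
from m import *
out=[]
for c,b in(("top",(180,160,225,208)),("scene",(262,118,300,150))):
    p=viewer.grab_frame(c)
    m=redmask(p,b).astype(np.uint8); cs=max(cv2.findContours(m,0,1)[0],key=cv2.contourArea)
    print(c,"red rim",fitcirc(p,cs,.133,.031),cv2.boundingRect(cs))
    d=viewer.trace(p,"push_rod")[0]; m=d["pixels"].astype(np.uint8); cs=max(cv2.findContours(m,0,1)[0],key=cv2.contourArea)
    print("flange",fitcirc(p,cs,.105,.034))
    g=(p["pixels"].max(2)<60); l,t,rr,bb=map(int,d["rect"]); k=np.zeros(g.shape,bool);k[t-5:bb+3,l:rr]=1
    ys,xs=np.nonzero(g&k); print("grip px",xs.min(),xs.max(),ys.min(),ys.max(),"mean@.13",atz(p,(xs.mean(),ys.mean()),.13))
    im=p["pixels"].copy()
    out.append(cv2.resize(im[110:230,170:340],None,fx=4,fy=4,interpolation=cv2.INTER_CUBIC)[:,:,::-1])
cv2.imwrite("pics/crop.png",out[0]);cv2.imwrite("pics/crop2.png",out[1])
E
```

```text
top red rim [0.52535133 0.43825169 0.02938239] (189, 168, 32, 32)
flange [0.51299247 0.27941288 0.03122085]
grip px 283 293 185 196 mean@.13 [0.51379858 0.27821204 0.13      ]
scene red rim [0.52191184 0.42741859 0.03215094] (269, 122, 23, 24)
flange [0.51203898 0.27625569 0.03570979]
grip px 304 310 160 178 mean@.13 [0.51198351 0.27705751 0.13      ]
```

View pics/crop.png

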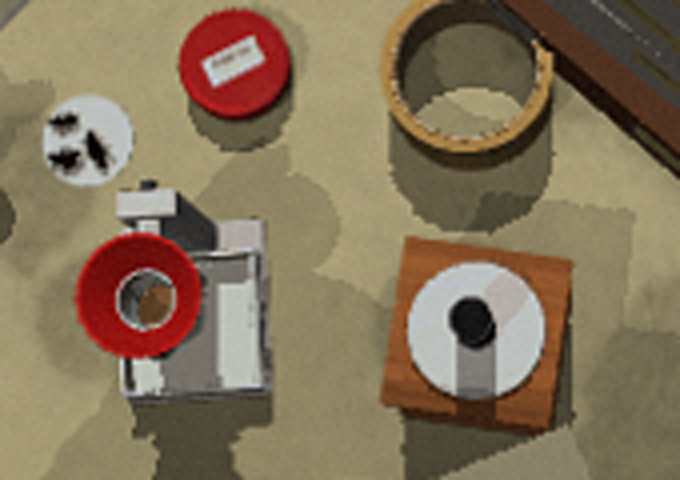

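View pics/crop2.png

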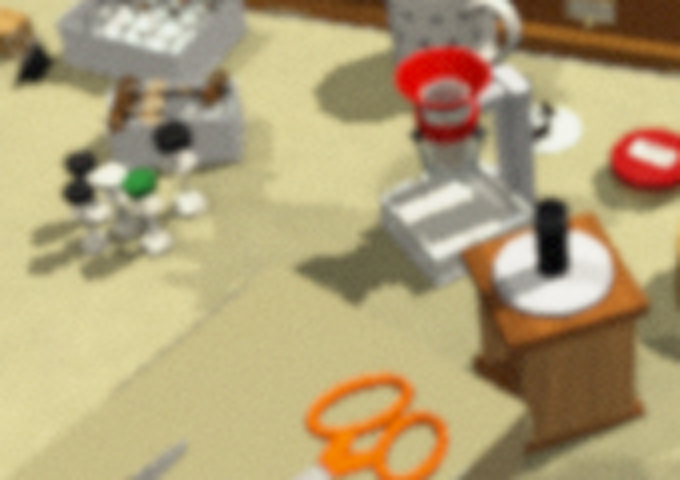

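```bash
python3 - <<'E'
from m import *
from scipy.spatial.transform import Rotation as R
Ro=R.from_rotvec(get_obs()["orientation"]); print(Ro.as_matrix().round(3))
P={c:viewer.grab_frame(c) for c in("top","scene")}
def ext(q): return [*q.min(0),*q.max(0)]
# joint fits to observed extents (pixel edges l,t,r in both; bottom only for top)
def fit(z,Rad,obs):
    def f(x):
        o=[]
        for c,w in obs.items():
            e=ext(circ(P[c],x,z,Rad)); o+=[a-b for a,b in zip(e,w) if b is not None]
        return o
    s=least_squares(f,[.51,.35],diff_step=1e-3); return s.x.round(4),np.round(s.fun,1)
red={"top":[189-.5,168-.5,220.5,199.5],"scene":[268.7,121.5,293.5,None]}
for k in("top","scene"): print("red",k,fit(.133,.031,{k:red[k]}))
print("red both",fit(.133,.031,red))
fl={"top":[271.6,175.5,306.2,209.5],"scene":[293.3,None,323.3,188.5]}
for k in("top","scene"): print("flange",k,fit(.105,.034,{k:fl[k]}))
print("flange both",fit(.105,.034,fl))
E
```

```text
[[-0.926  0.377  0.   ]
 [ 0.377  0.926  0.   ]
 [ 0.     0.    -1.   ]]
red top (array([0.5252, 0.4374]), array([-0.1, -0.1,  0.1,  0.1]))
red scene (array([0.5253, 0.4347]), array([-0.1, -0. ,  0.1]))
red both (array([0.5255, 0.437 ]), array([ 0.1, -0.3,  0.3, -0. , -0.4, -0.5, -0.3]))
flange top (array([0.5128, 0.2778]), array([-0.1, -0.3,  0.1,  0.3]))
flange scene (array([0.5123, 0.2742]), array([ 0.1, -0.1,  0. ]))
flange both (array([0.513, 0.277]), array([ 0.3, -0.4,  0.5,  0.2, -0.2, -0.4, -0.9]))
```

Call:
{"op": "play_rows", "data": {"commands": [[[-1, -0.925, -0.56, 0, 0], [-1, -0.925, -0.56, 0, 0], [-1, -0.925, -0.56, 0, 0], [-1, -0.925, -0.56, 0, 0], [-1, -0.925, -0.56, 0, 0], [-1, -0.925, -0.56, 0, 0], [-1, -0.925, -0.56, 0, 0]]], "grip_force": 80}}

```text
clock: 1.48
tcp_pos: [0.3872, 0.4477, 0.2317]
orientation: [0.615, 3.079, -0.001]
contact_force: [-0.4, 0.2, -0.1]
grip_width: 0.0854
gripper_force: 0.0
```

Call:
{"op": "play_rows", "data": {"commands": [[[-1, -0.925, -0.56, 0, 0], [-1, -0.925, -0.56, 0, 0], [-1, -0.925, -0.56, 0, 0], [-1, -0.925, -0.56, 0, 0], [-1, -0.925, -0.56, 0, 0], [-1, -0.925, -0.56, 0, 0], [-1, -0.925, -0.56, 0, 0], [-1, -0.925, -0.56, 0, 0], [-1, -0.925, -0.56, 0, 0]]]}}

```text
clock: 2.23
tcp_pos: [0.5115, 0.2807, 0.2312]
orientation: [-0.599, -3.083, -0.001]
contact_force: [0.1, -0.1, 0.0]
grip_width: 0.0852
gripper_force: 0.0
```

Call:
{"op": "play_rows", "data": {"commands": [[[-1, -0.014, -0.014, 0.15, 0], [-1, -0.014, -0.014, 0.3, 0], [-1, -0.014, -0.014, 0.3, 0], [-1, -0.014, -0.014, 0.3, 0]]]}}

```text
clock: 2.57
tcp_pos: [0.5123, 0.2758, 0.1703]
orientation: [-0.599, -3.081, 0.003]
contact_force: [1.1, -0.4, 0.1]
grip_width: 0.0852
gripper_force: 0.0
```

```bash
python3 - <<'E'
from m import *
o=get_obs(); print(o["tcp_pos"])
ims=[]
for c in("top","scene"):
    p=viewer.grab_frame(c); im=p["pixels"][:,:,::-1].copy()
    x,y=map(int,proj(p,o["tcp_pos"])[0]); 
    ims.append(cv2.resize(im[y-35:y+65,x-50:x+50],(400,400),interpolation=cv2.INTER_CUBIC))
cv2.imwrite("pics/ab.png",np.hstack(ims))
E
```

```text
[0.51229051 0.27584147 0.17028778]
```

View pics/ab.png

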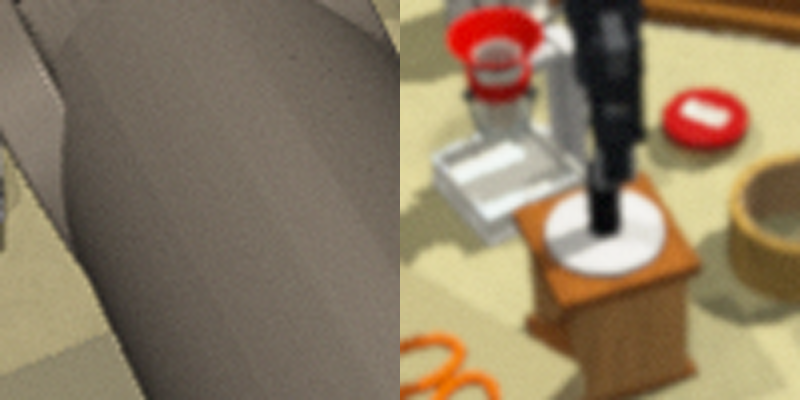

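The top view is blocked by the arm. In the scene crop the fingers are lined up over the grip at (605,210). I descend and close.

Call:
{"op": "play_rows", "data": {"commands": [[[-1, 0, 0, 0.12, 0], [-1, 0, 0, 0.24, 0], [-1, 0, 0, 0.295, 0], [-1, 0, 0, 0.295, 0], [1, 0, 0, 0.295, 0], [1, 0, 0, 0.295, 0], [1, 0, 0, 0.295, 0], [1, 0, 0, 0.295, 0], [1, 0, 0, 0.295, 0], [1, 0, 0, 0.295, 0], [1, 0, 0, 0.295, 0], [1, 0, 0, 0.295, 0]]]}}

```text
clock: 3.67
tcp_pos: [0.5151, 0.2755, 0.1133]
orientation: [0.603, 3.082, 0.003]
contact_force: [-0.1, 1.7, 6.6]
grip_width: 0.0183
gripper_force: 77.8
```

Call:
{"op": "play_rows", "data": {"commands": [[[1, 0, 0, -0.1, 0], [1, 0, 0, -0.2, 0], [1, 0, 0, -0.35, 0], [1, 0, 0, -0.5, 0], [1, 0, 0, -0.65, 0], [1, 0, 0, -0.75, 0], [1, 0, 0, -0.75, 0], [1, 0, 0, -0.75, 0]]]}}

```text
clock: 4.33
tcp_pos: [0.5145, 0.2743, 0.2628]
orientation: [0.604, 3.082, 0.001]
contact_force: [-0.9, -0.6, -1.5]
grip_width: 0.0186
gripper_force: 80.2
```

```bash
python3 - <<'E'
from m import *
o=get_obs(); print(o["tcp_pos"],o["contact_force"])
p=viewer.grab_frame("scene"); im=p["pixels"][:,:,::-1].copy()
x,y=map(int,proj(p,o["tcp_pos"])[0]); print(x,y,proj(p,[o["tcp_pos"]-[0,0,.011],o["tcp_pos"]-[0,0,.096]]))
cv2.imwrite("pics/lift.png",cv2.resize(im[y-50:y+70,x-80:x+60],None,fx=4,fy=4,interpolation=cv2.INTER_CUBIC)); print("org",x-80,y-50)
d=viewer.trace(p,"push_rod"); print([(q["score"],q["rect"]) for q in d[:2]])
E
```

```text
[0.51446809 0.27433674 0.26281414] [-0.89373752 -0.63588311 -1.50641367]
307 120 [[307.53431675 125.10990182]
 [308.49068258 156.97626563]]
org 227 70
[(0.92, [288.5, 119.1, 323.9, 162.7])]
```

View pics/lift.png

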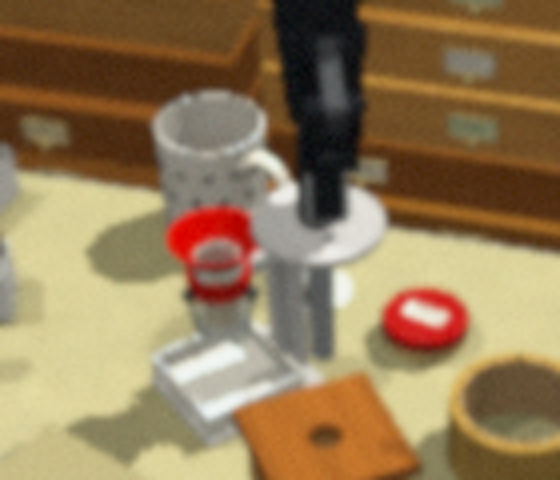

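The rod is held upright, with its flange at about px (307,125) as predicted and its tip at about (307.5,159). I move it over the red funnel.

Call:
{"op": "play_rows", "data": {"commands": [[[1, 0.04, 0.13, 0, 0], [1, 0.1, 0.3, 0, 0], [1, 0.16, 0.5, 0, 0], [1, 0.22, 0.67, 0, 0], [1, 0.25, 0.768, 0, 0], [1, 0.25, 0.768, 0, 0], [1, 0.25, 0.768, 0, 0], [1, 0.25, 0.768, 0, 0]]]}}

```text
clock: 5.1
tcp_pos: [0.5259, 0.4338, 0.2605]
orientation: [-0.605, -3.082, 0.005]
contact_force: [0.0, -0.6, -1.1]
grip_width: 0.0182
gripper_force: 80.2
```

```bash
python3 - <<'E'
from m import *
o=get_obs(); t=o["tcp_pos"]; print(t,o["orientation"])
for c in("scene","top"):
    p=viewer.grab_frame(c); im=p["pixels"][:,:,::-1].copy()
    print(c,"flange exp",proj(p,[t-[0,0,.011],t-[0,0,.096]]))
    for n in("push_rod","red_stand"):print(n,[(q["score"],q["rect"]) for q in viewer.trace(p,n)[:1]])
    if c=="scene":
        cv2.imwrite("pics/over.png",cv2.resize(im[70:190,220:340],None,fx=5,fy=5,interpolation=cv2.INTER_CUBIC))
E
```

```text
[0.52587456 0.43380675 0.26045019] [-0.60527931 -3.0815551   0.00546349]
scene flange exp [[277.80469949  88.01674729]
 [280.538667   118.6740666 ]]
push_rod [(0.56, [263.6, 85.0, 290.0, 124.1])]
red_stand [(0.71, [263.9, 120.4, 303.8, 183.6])]
top flange exp [[189.04678709 173.40036302]
 [202.16735921 180.76224216]]
push_rod [(0.47, [190.5, 155.8, 203.4, 189.3])]
red_stand [(0.72, [202.3, 150.6, 234.4, 211.2])]
```

View pics/over.png

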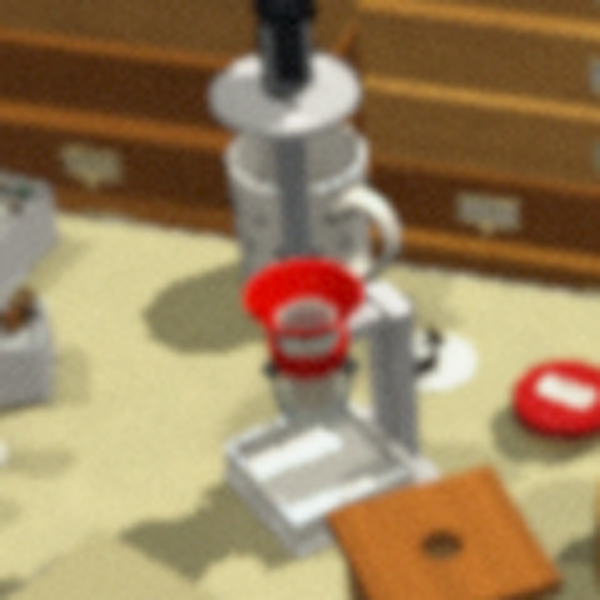

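The rod stands over the funnel: flange centre at (285,93) and funnel rim centre at (303,297) in the crop, aligned within about 2 mm. I insert it part way and check the force.

Call:
{"op": "play_rows", "data": {"commands": [[[1, 0, 0.007, 0.06, 0], [1, 0, 0.007, 0.12, 0], [1, 0, 0.007, 0.18, 0], [1, 0, 0.007, 0.25, 0], [1, 0, 0.007, 0.25, 0], [1, 0, 0.007, 0.25, 0]]]}}

```text
clock: 5.9
tcp_pos: [0.5256, 0.4362, 0.2103]
orientation: [-0.603, -3.081, 0.005]
contact_force: [-0.9, -0.6, -1.2]
grip_width: 0.0185
gripper_force: 80.2
```

Call:
{"op": "play_rows", "data": {"commands": [[[1, 0, 0, 0.04, 0], [1, 0, 0, 0.08, 0], [1, 0, 0, 0.12, 0], [1, 0, 0, 0.15, 0], [1, 0, 0, 0.18, 0], [1, 0, 0, 0.21, 0], [1, 0, 0, 0.24, 0], [1, 0, 0, 0.27, 0], [1, 0, 0, 0.29, 0], [1, 0, 0, 0.29, 0], [1, 0, 0, 0.29, 0]]]}}

```text
clock: 6.82
tcp_pos: [0.5265, 0.4365, 0.1538]
orientation: [-0.604, -3.083, 0.001]
contact_force: [0.2, -0.1, -1.2]
grip_width: 0.0185
gripper_force: 80.6
```

Call:
{"op": "play_rows", "data": {"commands": [[[1, 0, 0, 0.01, 0], [1, 0, 0, 0.02, 0], [1, 0, 0, 0.03, 0], [1, 0, 0, 0.035, 0], [1, 0, 0, 0.04, 0], [1, 0, 0, 0.04, 0]]]}}

```text
clock: 7.32
tcp_pos: [0.5265, 0.4369, 0.1464]
orientation: [0.604, 3.083, 0.0]
contact_force: [-0.1, -0.3, -0.3]
grip_width: 0.018
gripper_force: 80.9
```

```bash
python3 - <<'E'
from m import *
p=viewer.grab_frame("scene"); im=p["pixels"][:,:,::-1].copy()
cv2.imwrite("pics/down.png",cv2.resize(im[90:210,220:340],None,fx=5,fy=5,interpolation=cv2.INTER_CUBIC))
E
```

```text
(no output)
```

View pics/down.png

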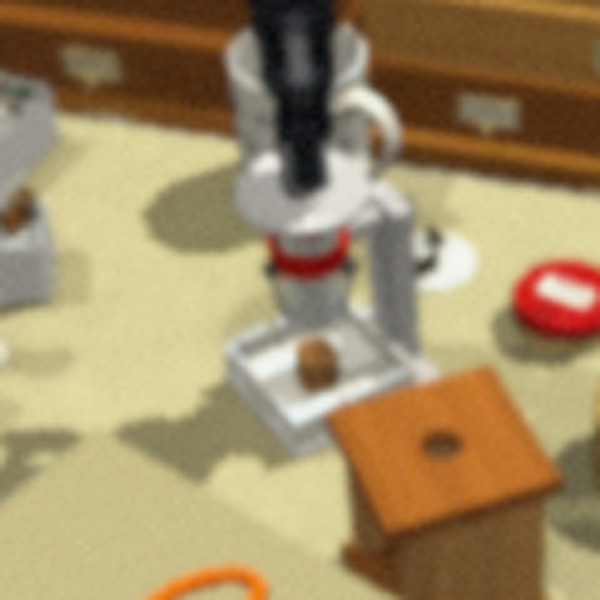

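The plug lies in the tray at (317,363) in the crop and the flange is at the rim. I press on gently until contact.

Call:
{"op": "play_rows", "data": {"commands": [[[1, 0, 0, 0.004, 0], [1, 0, 0, 0.008, 0], [1, 0, 0, 0.012, 0], [1, 0, 0, 0.012, 0]]]}}

```text
clock: 7.7
tcp_pos: [0.5266, 0.4369, 0.1463]
orientation: [0.604, 3.083, 0.001]
contact_force: [-4.5, -4.7, 14.4]
grip_width: 0.0183
gripper_force: 81.7
```

Call:
{"op": "play_rows", "data": {"commands": [[[1, 0, 0, -0.008, 0], [1, 0, 0, -0.008, 0], [-1, 0, 0, -0.008, 0], [-1, 0, 0, -0.008, 0], [-1, 0, 0, -0.008, 0], [-1, 0, 0, -0.008, 0], [-1, 0, 0, -0.008, 0], [-1, 0, 0, -0.008, 0], [-1, 0, 0, -0.008, 0], [-1, 0, 0, -0.008, 0]]]}}

```text
clock: 8.53
tcp_pos: [0.5265, 0.4369, 0.1455]
orientation: [-0.604, -3.083, -0.0]
contact_force: [0.6, 0.9, 0.1]
grip_width: 0.0851
gripper_force: 0.0
```

Call:
{"op": "play_rows", "data": {"commands": [[[-1, 0, 0, -0.05, 0], [-1, 0, 0, -0.15, 0], [-1, 0, 0, -0.3, 0], [-1, 0, 0, -0.45, 0], [-1, 0, 0, -0.6, 0], [-1, 0, 0, -0.6, 0], [-1, 0, 0, -0.6, 0]]]}}

```text
clock: 9.12
tcp_pos: [0.5276, 0.4377, 0.2689]
orientation: [0.604, 3.08, 0.007]
contact_force: [0.5, 0.4, -0.6]
grip_width: 0.0855
gripper_force: 0.0
```

```bash
python3 - <<'E'
from m import *
p=viewer.grab_frame("scene"); im=p["pixels"][:,:,::-1].copy()
a=cv2.resize(im[100:200,230:330],(400,400),interpolation=cv2.INTER_CUBIC);b=cv2.resize(im[235:335,310:410],(400,400),interpolation=cv2.INTER_CUBIC)
cv2.imwrite("pics/end.png",np.hstack([a,b])); print(get_obs()["tcp_pos"],get_obs()["grip_width"])
E
```

```text
[0.52668931 0.43701467 0.26665879] 0.08556295513187431
```

View pics/end.png

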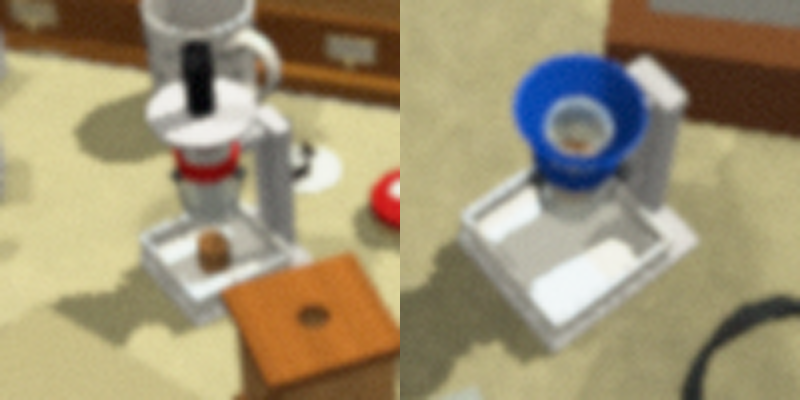

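The rod stands in the red tube with its flange on the rim at (200,113), and the plug is in the tray at (214,250). The blue plug is still in its tube at (575,145), and the hand is clear.

```bash
python3 -c "
from bench import r
print(r.hand_in())"
```

```text
the job is handed in; nothing more can be done
None
```

The job is done and handed in at about 9 s: the rod stands in the red-funnel tube with its flange on the rim, the red plug is in its tray, the blue plug is still in its tube, and the hand is clear.

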